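# Hold a contact probe square on the red reference spot

## Task

Take the cordless contact probe out of its holder by the barrel and hold its sprung tip on the middle of the red spot of the white reference disc, with the probe square to the tilted disc (not merely upright) and pressed so lightly that the tip is about half-way in (4 of its 8 mm), never hard. Touch the disc only at the red spot, leave the disc and its tilt as they are set, do not disturb the other things, and finish while still holding the probe there; do not let go.

Things in the scene. Friction and masses are not known exactly. Their poses are not given: they have to be found in the camera images.
- gauge_grip (a point): place to grip the probe: on its axis, half-way up the black-ribbed zone of the white barrel. z runs along the axis from tip to top (upright at first; the probe is round, so yaw means nothing). Barrel 28 mm in diameter, from 45 mm below this point to 30 mm above it (with the cap 33 mm). The end of the tip, when out, is 95 mm below this point.
- gauge: the probe: pen-like white cylinder with blue bands, 128 mm long, about 0.13 kg, tip down in the holder. Origin on the axis at the end of the tip when out; z from tip to top. From there: steel tip 9 mm thick to 12 mm; nose 24 mm thick to 45 mm; grey collar 40 mm wide to 50 mm, whose underside rests on the holder; barrel 50 to 125 mm.
- gauge_tip (a joint): how far the sprung tip is pushed into the probe: 0 m at rest (fully out), 0.008 m fully in against its stop. Spring: 0.8 N to start it moving, then 0.4 N for each mm (2.4 N half-way, 4 N fully in).
- tip_end (a point): centre of the end face of the steel tip (moves with the tip)
- holder_mouth (a point): centre of the bore's mouth in the top of the grey holder block (84x84 mm on a black 104x104 mm foot; top 60 mm above the worktop; fixed), left or right of the stand. The probe's nose and tip reach 45 mm down into it with 1.5 mm play all round; draw it straight up by more than 45 mm.
- red_spot (a point): centre of the red spot (19 mm in diameter, black rim) on the top face of the white disc; z is the outward normal of the disc's face, x points from the disc's centre (32 mm away) to the spot
- disc: white disc, 110 mm wide, 8 mm thick, with red, blue and yellow spots 32 mm from its centre, where a 10 mm screw head stands 2 mm proud. Origin: centre of underside; z: face normal. It lies on a plate tilted 0.15 to 0.45 rad, facing up and roughly to the robot, on a grey fixed stand (150x150 mm foot, two cheeks with black knobs, 164 mm overall). Stiff friction holds disc and tilt.
- bench_timer: small white bench timer, 64x64x19 mm, lying near the front right; origin under its centre; a bystander
- marker_black: black marker pen, 135 mm long, lying near the front right; origin under its centre; a bystander
- tape_roll: roll of beige tape, 62 mm across, 19 mm high, near the front right; origin under its centre; a bystander
- dropper_1: brown dropper bottle with blue cap, 25 mm across, 73 mm high, at the back right; origin under its centre; a bystander

How it is judged:
By the outcome, as a careful person would: the job done as asked, in the order asked, and still so for the second after the job is handed in, while the arm keeps its last pose, push and grip.
It also fails if it takes over 32 s, if anything falls off the work surface, if the arm or the gripper's body presses on something with over 40 N, if the wrist force passes 120 N, or if a joint passes its speed limit or range.

## Robot

A 6-joint arm with a two-finger parallel gripper is mounted at the origin on a cart in front of the work surface, level with it; the furniture and walls round the work are solid. World frame = base frame: x ahead of the robot, y to its left, z up, the work surface at z = 0. Lengths are in m, angles in rad, forces in N, time in s.
With the tool pointing down it reaches from about 0.4 to 0.825 m from the base axis. Payload 7 kg.
Tool frame: the origin (TCP) lies at the very end of the fingers, on their centre line; the grasp point (between the pads) lies 19 mm behind it; z points along the fingers, y is the line along which they close (so a half turn about z gives the same grasp; the last joint's range is limited). The gripper opens to 88 mm and grips with 3 to 60 N. Pads are 19 mm wide; open, the fingers measure 130 mm over their backs; the gripper's body (78 mm by 193 mm) begins 47 mm behind the grasp point.
Start: joints at [1.612, 0.359, 0.012, 0, -1.224, -0.288], TCP at [0.165, 0.655, 0.227] pointing down, gripper open.
Joint ranges: [-3.07, 3.07], [-1.43, 2.12], [-1.02, 1.25], [-3.03, 1.67], [-3.05, -0], [-3.03, 3.03]. Speed limits (rad/s): [2.39, 2.39, 3.01, 3.14, 3.14, 3.14].

## Interface

Orientations are given as [roll, pitch, yaw] about the fixed x, y, z axes, in that order (R = Rz(yaw) Ry(pitch) Rx(roll)).
In Python, from station import arm, vision gives the robot as it stands. The module is installed in compiled form; this text tells all that it offers.
- The arm moves only by the tool jog_arm, never from a script. Its argument "steps" is a list that holds one entry, the list of rows, each a list of 7 numbers: the closure in counts, from 0 (fully open) to 255 (shut), then the shift along the tool's x, y, z scaled (see below), then the turn, a rotation vector about the tool's x, y, z scaled (see below). In form: [[[grip, dx, dy, dz, rx, ry, rz], ...]]. A call has 1 to 8 rows; each row is the pose to reach, as a shift and turn from the pose commanded when the call began, along the tool's axes at that moment; what a row does not reach only later rows make up. The controller multiplies each number of a shift by 250 mm and each number of a turn by 45 degrees. A row lasts 1/10 s, in which the tool goes at most 50 mm and 8.59 degrees, less where a joint would pass 70% of its speed; a pose out of reach is approached as far as the arm can. A call with a number of a shift or a turn outside -1 to 1 is refused whole. A call with a gripper value outside its range is refused whole. The fingers move at their own pace and stop on an object; "newtons" is the grip in N (left out, the last holds). Time passes only in rows, so rows that repeat a pose let the fingers close. It gives the time, the measured TCP pose, the force, the opening and the grip force at its end, in the units of the state.
- arm.get_state(): the state, without advancing time (a new reading comes with each control period).
- vision.grab_frame(name): name is "scene" or "top" or "wrist"; returns a dict with "color" (480x640x3 uint8, red, green, blue), "vfov" (degrees; the focal length in pixels is half the picture's height over the tangent of half this angle, whatever the lens; pixels are square), "cx", "cy" (the principal point, pixels), "extrinsics" (4x4, takes a point from world to camera coordinates). Camera axes: x right, y down, z forward; pixel columns grow to the right and rows downward; lengths in m; the calibration is good to about 2 mm. The wrist camera is an equidistant fisheye: a pixel r from the principal point sees the ray r / f radians off the axis. A picture is of the moment at which its call begins. There is no depth.
- arm.job_done(): hands the job in; it is judged then, once.
The state is a dict: "t": time; "q": joint angles; "qd": joint speeds; "joint_efforts": joint torques, N m; "eef_pos": TCP position; "ee_rot": TCP orientation; "force": force on the tool from outside, world axes, zero at the start; "moment": the same for the moment, N m; "width": finger opening in m; "gripper_force": force on a finger pad.
Only numpy, scipy, OpenCV 4.12 (cv2) and the standard library are available. Lean on these libraries where they do the work, as an engineer would, in place of code of your own. Each camera call takes 0.05 s, during which the arm holds its last target. There are 200 camera calls.

## Working session

There is one attempt and no reset: what is moved stays moved. The work goes in short steps, Python scripts to look and compute and a tool call to move; the robot and the scene stay as the last step left them, time stands still between calls to the robot, and variables do not carry over. Pictures are saved under pics/ and viewed, at most 10 in all, crops included, and the job is handed in when it is done.

Besides the shell and the picture viewer there is one more tool, called after ">>>" as name(argument=value, ...), one argument or row to a line, values as JSON. jog_arm: Moves the arm, as the interface text tells. Its arguments: {"type":"object","properties":{"steps":{"type":"array","items":{"type":"array","items":{"type":"array","items":{"type":"number"}}}},"newtons":{"type":"number"}},"required":["steps"]}

```bash
mkdir -p pics; cat > h.py <<'E'
import numpy as np, cv2
from station import arm, vision
def grab(n,save=None):
    f=vision.grab_frame(n); f['name']=n; f['f']=240/np.tan(np.radians(f['vfov'])/2)
    f['E']=np.array(f['extrinsics'])
    if save: cv2.imwrite('pics/'+save,cv2.cvtColor(f['color'],cv2.COLOR_RGB2BGR))
    return f
def ray(f,u,v):
    a,b=(u-f['cx'])/f['f'],(v-f['cy'])/f['f']
    if f['name']=='wrist':
        r=np.hypot(a,b)+1e-12; d=np.array([a/r*np.sin(r),b/r*np.sin(r),np.cos(r)])
    else: d=np.array([a,b,1.]); d/=np.linalg.norm(d)
    R=f['E'][:3,:3]; return -R.T@f['E'][:3,3], R.T@d
def onz(f,u,v,z):
    o,d=ray(f,u,v); return o+d*(z-o[2])/d[2]
def cross(rays):
    A=sum(np.eye(3)-np.outer(d,d) for o,d in rays); b=sum((np.eye(3)-np.outer(d,d))@o for o,d in rays)
    p=np.linalg.solve(A,b); return p,[np.linalg.norm((np.eye(3)-np.outer(d,d))@(p-o)) for o,d in rays]
def proj(f,p):
    c=f['E'][:3,:3]@np.array(p)+f['E'][:3,3]
    if f['name']=='wrist':
        r=np.hypot(c[0],c[1]); th=np.arctan2(r,c[2]); s=th/r
        return f['cx']+f['f']*c[0]*s, f['cy']+f['f']*c[1]*s
    return f['cx']+f['f']*c[0]/c[2], f['cy']+f['f']*c[1]/c[2]
E
python3 - <<'E'
from h import *
fs=[grab(n,n+'0.png') for n in('scene','top','wrist')]
for f in fs: print(f['name'],f['f'],f['cx'],f['cy'],ray(f,f['cx'],f['cy']))
s=arm.get_state(); print(s)
cv2.imwrite('pics/all0.png',cv2.resize(np.vstack([np.hstack([fs[0]['color'],fs[1]['color']]),np.hstack([fs[2]['color'],fs[2]['color']*0])])[:,:,::-1],(800,600),interpolation=cv2.INTER_AREA))
E
```

```text
scene 498.6007198518932 326.98801065741725 242.22496507630825 (array([ 0.11280815, -0.68571834,  0.82144003]), array([ 0.37245473,  0.5868051 , -0.71898348]))
top 480.6983174442954 320.43493868238835 241.21589091757983 (array([ 0.37651185, -0.09846535,  1.11166529]), array([ 0.11780608, -0.00401036, -0.99302852]))
wrist 371.64829954431775 320.17483452794414 235.5724256702644 (array([0.2402245 , 0.63541107, 0.3845126 ]), array([-0.27476534,  0.06841659, -0.95907413]))
{'t': 0.15, 'q': array([ 1.61212302e+00,  3.59200693e-01,  1.12720631e-02, -2.45937597e-04,
       -1.22409950e+00, -2.88094858e-01]), 'qd': array([ 0.00029583, -0.00053693,  0.00205459,  0.00027633,  0.00057998,
       -0.00163152]), 'joint_efforts': array([-2.01616815e-03, -5.83269417e+01,  2.93290454e+01,  7.00122669e+00,
        8.78724939e-03, -1.10650385e-04]), 'eef_pos': array([0.16482562, 0.65418618, 0.22585468]), 'ee_rot': array([ 3.14034591e+00, -1.28318101e-04, -2.46851791e-01]), 'force': array([ 0.17016794, -0.27904703, -0.1675731 ]), 'moment': array([-0.05973949,  0.00821932,  0.00566698]), 'gripper_force': 0.0, 'width': 0.0878122689636608}
```

View pics/scene0.png

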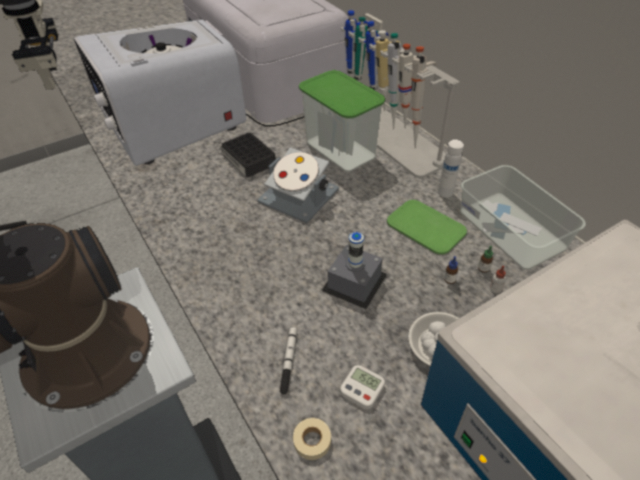

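View pics/top0.png

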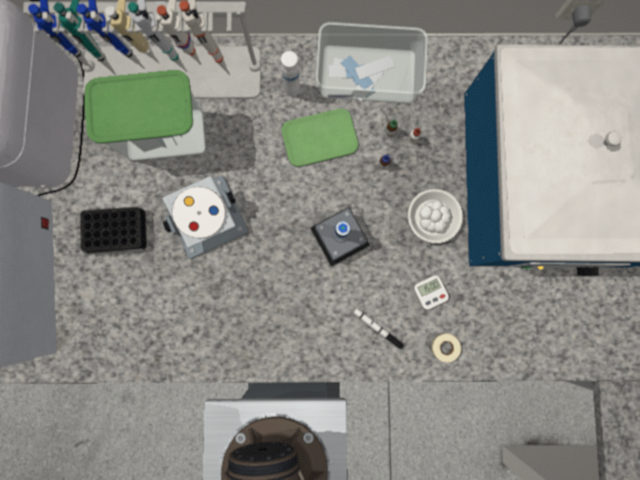

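The scene view shows the probe (cap at 356,238) upright in its holder, with the disc at about (296,172). In the top view the cap is at (343,229), the disc at (199,212) and the red spot at (193,227).

```bash
cat >> h.py <<'E'
def blob(f,kind,box):
    x0,y0,x1,y1=box; im=f['color'][y0:y1,x0:x1]; h=cv2.cvtColor(im,cv2.COLOR_RGB2HSV); H,S,V=[h[...,i].astype(int) for i in range(3)]
    m={'red':((H<8)|(H>172))&(S>130)&(V>60),'blue':(H>98)&(H<125)&(S>110)&(V>50),'yellow':(H>14)&(H<30)&(S>130)&(V>90),'white':(S<45)&(V>185)}[kind]
    n,l,st,c=cv2.connectedComponentsWithStats(m.astype(np.uint8))
    if n<2: return None
    i=1+np.argmax(st[1:,4]); return c[i][0]+x0,c[i][1]+y0,st[i]+[x0,y0,0,0,0]
E
python3 - <<'E'
from h import *
s=grab('scene');t=grab('top')
P={}
for k in('red','blue','yellow'):
    a=blob(s,k,(265,145,335,205)); b=blob(t,k,(165,180,235,245))
    p,r=cross([ray(s,*a[:2]),ray(t,*b[:2])]); P[k]=p; print(k,a,b,p,r)
for i,j in(('red','blue'),('red','yellow'),('blue','yellow')): print(i,j,np.linalg.norm(P[i]-P[j]))
r,b,y=P['red'],P['blue'],P['yellow']; n=np.cross(b-r,y-r); n/=np.linalg.norm(n); n*=np.sign(n[2]); print('n',n,np.arccos(n[2]))
a=blob(s,'blue',(340,225,372,246)); b=blob(t,'blue',(325,215,360,243)); print(a,b,*cross([ray(s,*a[:2]),ray(t,*b[:2])]),onz(t,*b[:2],.143),onz(s,*a[:2],.143))
o=np.hstack([cv2.resize(s['color'][140:310,255:395],(400,486),interpolation=3),cv2.resize(t['color'][170:275,160:240],(400,525),interpolation=3)[:486]])
cv2.imwrite('pics/z1.png',o[:,:,::-1])
E
```

```text
red (np.float64(282.5), np.float64(174.0), array([280, 172,   6,   5,  28])) (np.float64(193.3695652173913), np.float64(225.8913043478261), array([190, 223,   8,   7,  46])) [0.53471227 0.17333081 0.07604209] [np.float64(0.0008203810527690981), np.float64(0.0008203810527691817)]
blue (np.float64(303.76), np.float64(177.04), array([301, 175,   6,   5,  25])) (np.float64(213.2888888888889), np.float64(209.9111111111111), array([210, 207,   8,   7,  45])) [0.5687794  0.13008954 0.07996901] [np.float64(0.0004461744948946682), np.float64(0.0004461744948947616)]
yellow (np.float64(299.0), np.float64(159.5), array([296, 157,   7,   6,  34])) (np.float64(188.5), np.float64(200.71428571428572), array([185, 197,   8,   8,  56])) [0.58695737 0.18116024 0.09213182] [np.float64(0.0005970067780926892), np.float64(0.0005970067780926577)]
red blue 0.05518874272991865
red yellow 0.05522436092654029
blue yellow 0.055557076454336836
n [-0.27408833 -0.12939516  0.95295985] 0.3079403822857937
(np.float64(355.9583333333333), np.float64(235.75), array([352, 232,   9,   8,  48])) (np.float64(342.57142857142856), np.float64(227.55102040816325), array([339, 224,   8,   8,  49])) [ 0.51979388 -0.14781863  0.14209181] [np.float64(0.0004204047344664901), np.float64(0.00042040473446645373)] [ 0.51928453 -0.14757277  0.143     ] [ 0.51965367 -0.14868351  0.143     ]
```

View pics/z1.png

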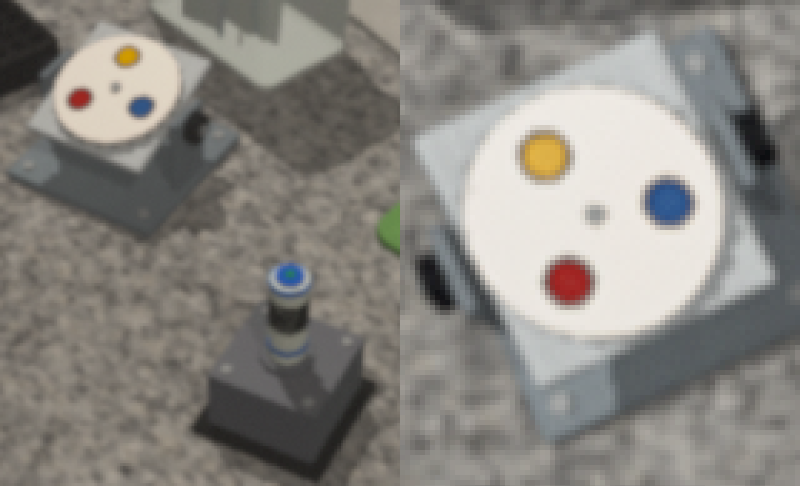

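The crops confirm the three spots, a clear disc and an upright probe. Spot spacing is 55.2–55.6 mm against an expected 55.4, and the cap height is 142 mm against 143, so the measurements agree. Next I check the tall device beside the start pose before planning the route.

```bash
cat >> h.py <<'E'
from scipy.spatial.transform import Rotation as Ro
def delta(p,R=None):
    s=arm.get_state(); R0=Ro.from_euler('xyz',s['ee_rot']).as_matrix()
    d=R0.T@(np.array(p)-s['eef_pos'])/.25
    r=np.zeros(3) if R is None else Ro.from_matrix(R0.T@R).as_rotvec()/np.radians(45)
    return np.round(d,4),np.round(r,4)
E
python3 - <<'E'
from h import *
s=grab('scene'); 
for u,v,u2,v2 in((125,155,80,65),(245,122,205,25),(145,160,100,140)):
    p=onz(s,u,v,0); zs=np.linspace(0,.4,81); e=[np.hypot(*(np.array(proj(s,[p[0],p[1],z]))-(u2,v2))) for z in zs]; print(p,zs[np.argmin(e)],min(e))
t=grab('top'); print(onz(t,55,355,0),onz(t,55,355,.25),onz(t,42,185,.25))
for p in([.165,.655,.42],[.2,.6,.4],[.45,.3,.4],[.52,-.148,.26],[.5195,-.148,.091]): print(p,*delta(p))
E
```

```text
[0.25769756 0.5826271  0.        ] 0.275 10.748970762887621
[0.6098381  0.54210449 0.        ] 0.3 24.86585508905122
[0.29630814 0.52825472 0.        ] 0.1 36.14836512603501
[0.25155031 0.49822569 0.        ] [0.27965264 0.36403714 0.25      ] [0.5840166  0.40623986 0.25      ]
[0.165, 0.655, 0.42] [-1.000e-04 -2.000e-03 -7.746e-01] [0. 0. 0.]
[0.2, 0.6, 0.4] [ 0.1894  0.1771 -0.6945] [0. 0. 0.]
[0.45, 0.3, 0.4] [ 1.4523  1.0964 -0.6941] [0. 0. 0.]
[0.52, -0.148, 0.26] [ 2.1616  2.7654 -0.1334] [0. 0. 0.]
[0.5195, -0.148, 0.091] [2.1597 2.7656 0.5426] [0. 0. 0.]
```

View pics/wrist0.png

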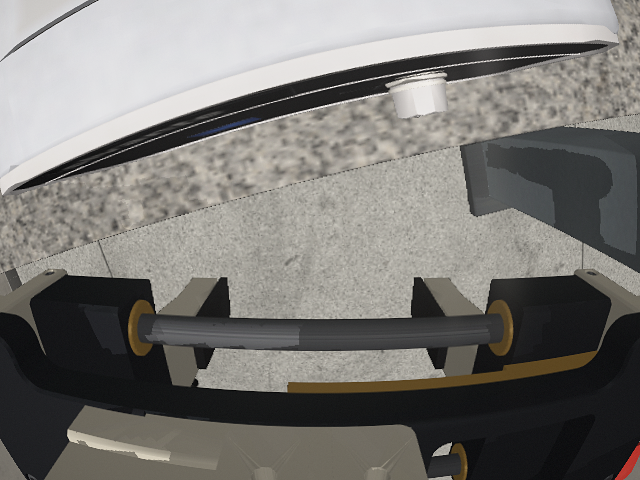

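The wrist view shows the device's face just ahead of the gripper (about 0.27–0.3 m tall), so I rise above it first and then cross.

>>> jog_arm(
  steps=[
    [[0,0,0,-0.2,0,0,0],[0,0,0,-0.4,0,0,0],[0,0,0,-0.6,0,0,0],[0,0,0,-0.78,0,0,0],[0,0.1,0.15,-0.78,0,0,0],[0,0.22,0.3,-0.78,0,0,0],[0,0.34,0.45,-0.78,0,0,0],[0,0.46,0.6,-0.78,0,0,0]],
  ],
)

```text
t: 1.15
eef_pos: [0.2402, 0.4792, 0.4216]
ee_rot: [-3.141, 0.0, -0.246]
force: [-0.2, 0.4, 0.4]
width: 0.0876
gripper_force: 0.0
```

>>> jog_arm(
  steps=[
    [[0,0.12,0.15,0,0,0,0],[0,0.24,0.3,0,0,0,0],[0,0.36,0.45,0,0,0,0],[0,0.48,0.6,0,0,0,0],[0,0.6,0.75,0,0,0,0],[0,0.72,0.9,0,0,0,0],[0,0.8,1.0,0,0,0,0],[0,0.8,1.0,0,0,0,0]],
  ],
)

```text
t: 1.95
eef_pos: [0.3734, 0.1866, 0.4223]
ee_rot: [-3.14, -0.001, -0.25]
force: [-0.8, 0.1, -0.2]
width: 0.0878
gripper_force: 0.0
```

```bash
python3 -c "
from h import *
print(arm.get_state()['q'],delta([.5195,-.148,.23]))"
```

```text
[ 9.41332177e-01 -1.55899299e-01 -1.40530737e-01  4.92107852e-04
 -1.58475446e+00  3.78977986e-01] (array([0.8971, 1.1526, 0.7687]), array([0., 0., 0.]))
```

>>> jog_arm(
  steps=[
    [[0,0.12,0.15,0.05,0,0,0],[0,0.24,0.3,0.1,0,0,0],[0,0.36,0.45,0.2,0,0,0],[0,0.48,0.6,0.3,0,0,0],[0,0.6,0.75,0.4,0,0,0],[0,0.72,0.9,0.5,0,0,0],[0,0.8,1.0,0.6,0,0,0],[0,0.897,1.0,0.7,0,0,0]],
  ],
)

```text
t: 2.75
eef_pos: [0.5291, -0.1101, 0.2459]
ee_rot: [-3.141, -0.001, -0.249]
force: [0.9, 1.1, 0.9]
width: 0.0872
gripper_force: 0.0
```

>>> jog_arm(
  steps=[
    [[0,0,0.15,0.07,0,0,0],[0,0,0.15,0.07,0,0,0],[0,0,0.15,0.07,0,0,0]],
  ],
)

```text
t: 3.05
eef_pos: [0.5197, -0.1442, 0.2284]
ee_rot: [3.141, 0.001, -0.248]
force: [0.2, -0.3, 0.6]
width: 0.0876
gripper_force: 0.0
```

```bash
python3 - <<'E'
from h import *
print(arm.get_state()['eef_pos'],arm.get_state()['q'],delta([.5195,-.148,.091]))
w=grab('wrist','w2.png'); print(proj(w,[.5195,-.148,.143]))
b=blob(w,'blue',(150,0,500,420)); print(b,onz(w,*b[:2],.143))
E
```

```text
[ 0.51972761 -0.14421694  0.2284389 ] [ 9.29256515e-02  1.35159789e-01 -2.83439358e-01  6.15464385e-05
 -1.15362278e+00  1.22955181e+00] (array([0.0036, 0.0146, 0.5498]), array([0., 0., 0.]))
(np.float64(325.86261067854974), np.float64(242.18079118899792))
(np.float64(325.41637630662024), np.float64(240.14285714285714), array([311, 226,  29,  29, 574])) [ 0.52100212 -0.14805772  0.143     ]
```

View pics/w2.png

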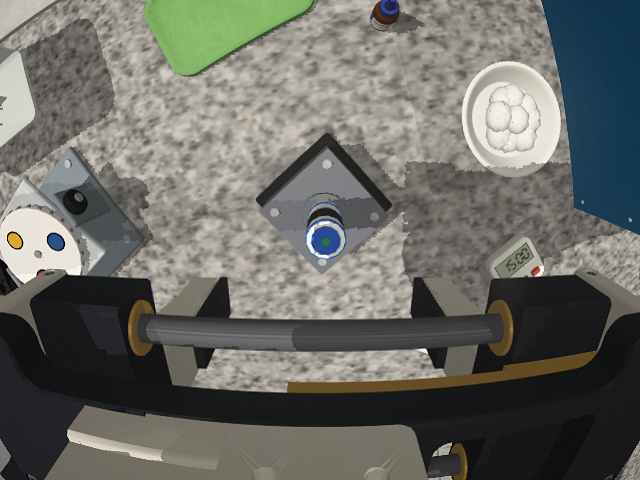

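The wrist view shows the cap at (325,240), which agrees with the earlier estimate to about 1.5 mm. I lower straight down around the barrel.

>>> jog_arm(
  steps=[
    [[0,0.005,0.014,0.1,0,0,0],[0,0.005,0.014,0.22,0,0,0],[0,0.005,0.014,0.34,0,0,0],[0,0.005,0.014,0.44,0,0,0],[0,0.005,0.014,0.51,0,0,0],[0,0.005,0.014,0.55,0,0,0],[0,0.005,0.014,0.55,0,0,0],[0,0.005,0.014,0.55,0,0,0]],
  ],
)

```text
t: 3.9
eef_pos: [0.5212, -0.1471, 0.0927]
ee_rot: [-3.141, -0.002, -0.246]
force: [0.8, -0.1, -0.5]
width: 0.0873
gripper_force: 0.0
```

>>> jog_arm(
  steps=[
    [[160,0,0,0,0,0,0],[160,0,0,0,0,0,0],[160,0,0,0,0,0,0],[200,0,0,0,0,0,0],[220,0,0,0,0,0,0],[220,0,0,0,0,0,0],[220,0,0,0,0,0,0],[220,0,0,0,0,0,0]],
  ],
  newtons=20,
)

```text
t: 4.7
eef_pos: [0.5202, -0.1476, 0.0915]
ee_rot: [3.142, 0.0, -0.247]
force: [-0.6, 0.2, 0.1]
width: 0.0293
gripper_force: 0.0
```

>>> jog_arm(
  steps=[
    [[220,0,0,0,0,0,0],[220,0,0,0,0,0,0],[220,0,0,0,0,0,0],[220,0,0,0,0,0,0]],
  ],
)

```text
t: 5.1
eef_pos: [0.5202, -0.1476, 0.0915]
ee_rot: [3.142, 0.0, -0.247]
force: [-0.1, -0.2, -0.0]
width: 0.0277
gripper_force: 20.0
```

>>> jog_arm(
  steps=[
    [[220,0,0,-0.05,0,0,0],[220,0,0,-0.12,0,0,0],[220,0,0,-0.22,0,0,0],[220,0,0,-0.34,0,0,0],[220,0,0,-0.46,0,0,0],[220,0,0,-0.58,0,0,0],[220,0,0,-0.66,0,0,0],[220,0,0,-0.66,0,0,0]],
  ],
)

```text
t: 5.9
eef_pos: [0.5217, -0.1478, 0.2608]
ee_rot: [-3.14, -0.006, -0.246]
force: [0.3, 0.6, -2.0]
width: 0.0276
gripper_force: 20.0
```

```bash
cat >> h.py <<'E'
def target(red,n,h):
    "tool pose with z=-n, tool x kept near its present yaw, TCP h above red along n"
    n=np.array(n)/np.linalg.norm(n); R0=Ro.from_euler('xyz',arm.get_state()['ee_rot']).as_matrix()
    v=np.cross(R0[:,2],-n); a=np.arcsin(np.linalg.norm(v)); R=Ro.from_rotvec(v/np.linalg.norm(v)*a).as_matrix()@R0 if a>1e-6 else R0
    return np.array(red)+h*n,R
E
python3 - <<'E'
from h import *
red=[.5347,.1733,.0760]; n=[-.2741,-.1294,.9530]
s=arm.get_state(); print(s['eef_pos'],s['force'],s['width'])
p,R=target(red,n,.076+.04); print(p,delta(p,R),delta(p+[0,0,.05]))
grab('scene','s3.png');grab('wrist','w3.png')
a=cv2.imread('pics/s3.png')[120:320,240:440];b=cv2.imread('pics/w3.png')
cv2.imwrite('pics/z3.png',np.hstack([cv2.resize(a,(400,400)),cv2.resize(b,(400,400))]))
E
```

```text
[ 0.52168892 -0.14779274  0.26084934] [ 0.31982426  0.58692436 -2.02835052] 0.02761149022044345
[0.50290574 0.15829023 0.18654335] (array([-0.3734, -1.1687,  0.2962]), array([ 0.2472,  0.2951, -0.    ])) (array([-0.3721, -1.1689,  0.0962]), array([0., 0., 0.]))
```

View pics/z3.png

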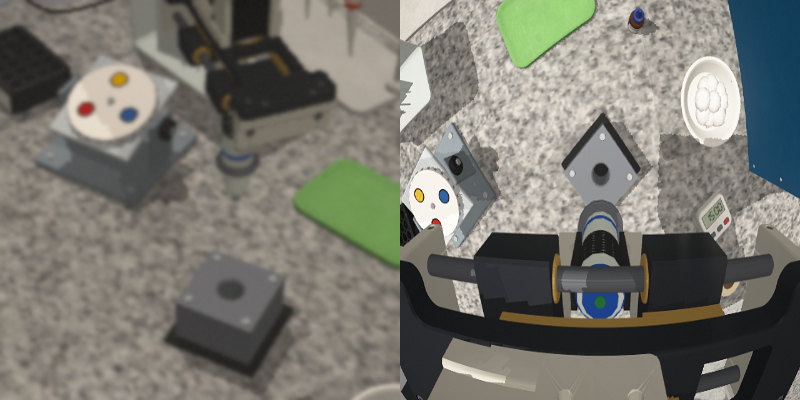

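The probe is out and gripped square, and the holder is empty. I carry it above the disc and tilt it on the way.

>>> jog_arm(
  steps=[
    [[220,-0.04,-0.1,0,0,0,0],[220,-0.09,-0.25,0,0.04,0.05,0],[220,-0.14,-0.4,0,0.08,0.1,0],[220,-0.19,-0.55,0,0.12,0.15,0],[220,-0.24,-0.7,0.02,0.16,0.2,0],[220,-0.29,-0.85,0.05,0.2,0.25,0],[220,-0.34,-0.97,0.08,0.247,0.295,0],[220,-0.35,-1.0,0.1,0.247,0.295,0]],
  ],
)

```text
t: 6.8
eef_pos: [0.4939, 0.1174, 0.2296]
ee_rot: [-2.944, -0.229, -0.267]
force: [-0.5, -1.1, -1.8]
width: 0.0281
gripper_force: 20.0
```

```bash
python3 - <<'E'
from h import *
red=[.5347,.1733,.0760]; n=[-.2741,-.1294,.9530]
s=arm.get_state(); print(s['eef_pos'],s['ee_rot'],s['q'],s['force'])
p,R=target(red,n,.076+.03); print(p,delta(p,R))
E
```

```text
[0.49387295 0.1173632  0.2296101 ] [-2.9443368  -0.228886   -0.26728587] [ 0.6707195  -0.10864229 -0.60655422  0.09038672 -0.7804923   0.60065266] [-0.5183179  -1.12712428 -1.8460147 ]
[0.50564662 0.15958418 0.17701375] (array([-0.0469, -0.1317,  0.2355]), array([0.0016, 0.0101, 0.    ]))
```

>>> jog_arm(
  steps=[
    [[220,-0.047,-0.12,0.06,0,0,0],[220,-0.047,-0.13,0.15,0,0,0],[220,-0.047,-0.13,0.22,0,0,0],[220,-0.047,-0.13,0.22,0,0,0],[220,-0.047,-0.13,0.22,0,0,0]],
  ],
)

```text
t: 7.3
eef_pos: [0.507, 0.1568, 0.182]
ee_rot: [-2.946, -0.229, -0.27]
force: [0.3, 0.1, -1.1]
width: 0.0277
gripper_force: 20.0
```

```bash
python3 - <<'E'
from h import *
red=[.5347,.1733,.0760]; n=[-.2741,-.1294,.9530]
s=arm.get_state(); print(s['eef_pos'],s['ee_rot'],s['force'])
R=Ro.from_euler('xyz',s['ee_rot']).as_matrix(); tip=s['eef_pos']+.0765*R[:,2]; print('tip',tip)
p,RR=target(red,n,.0765+.02); print(p,delta(p,RR))
fs=[grab(k,k+'4.png') for k in('scene','top','wrist')]
for f in fs: print(f['name'],'tip',proj(f,tip),'red',proj(f,red),'cap',proj(f,tip-.128*R[:,2]))
a,b,c=[f['color'][:,:,::-1] for f in fs]
C=lambda f,sz:(lambda u,v:cv2.resize(f['color'][max(0,v-sz):v+sz,max(0,u-sz):u+sz,::-1],(400,400),interpolation=2))(*np.array(proj(f,red)).astype(int))
cv2.imwrite('pics/z4.png',np.vstack([np.hstack([C(fs[0],50),C(fs[1],50)])]))
E
```

```text
[0.50698673 0.15678746 0.18196219] [-2.94646684 -0.22892826 -0.2695642 ] [ 0.31109167  0.08283166 -1.14268255]
tip [0.52735278 0.16654885 0.10887191]
[0.50825046 0.16081343 0.16796063] (array([-0.0121, -0.0059,  0.0569]), array([ 0.005 ,  0.0095, -0.    ]))
scene tip (np.float64(279.7495069366433), np.float64(165.51530656226333)) red (np.float64(282.16333056613144), np.float64(174.06410310285403)) cap (np.float64(264.75944889303327), np.float64(128.48659374461587))
top tip (np.float64(192.63402801939026), np.float64(226.6554569235131)) red (np.float64(193.5547711592685), np.float64(225.55979807901727)) cap (np.float64(183.73100356679774), np.float64(235.09345423880666))
wrist tip (np.float64(322.0746233313716), np.float64(248.4226583511558)) red (np.float64(319.5277501334771), np.float64(237.13524248969208)) cap (np.float64(322.731798843068), np.float64(362.2448169380296))
```

View pics/z4.png

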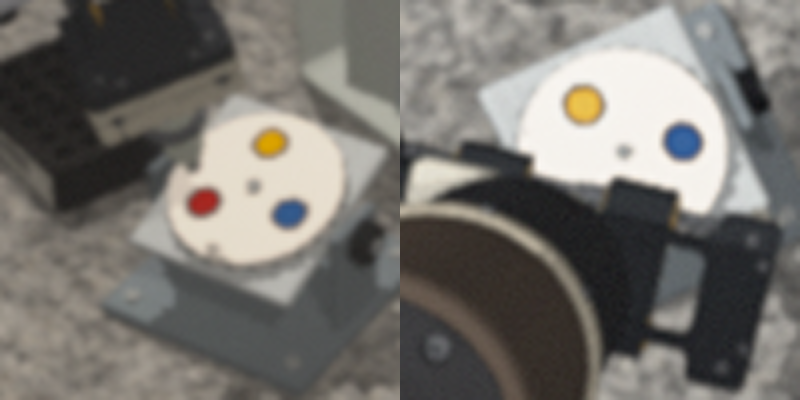

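View pics/wrist4.png

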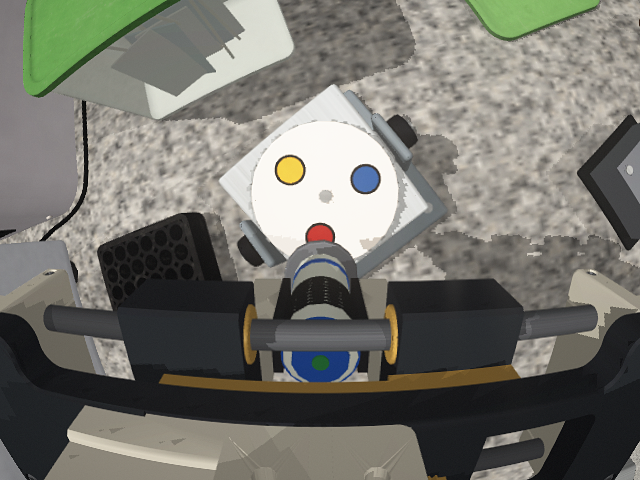

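Scene crop: the arm has left the disc untouched and all three spots are visible there. In the wrist view yellow is at (290,170), blue at (366,179), and red is partly behind the collar at (320,236). I back off to two viewpoints where the wrist camera sees all three spots, so I can refine the spot and normal.

>>> jog_arm(
  steps=[
    [[220,-0.1,0.1,-0.1,0,0,0],[220,-0.2,0.24,-0.1,0,0,0],[220,-0.2,0.24,-0.1,0,0,0],[220,-0.2,0.24,-0.1,0,0,0],[220,-0.2,0.24,-0.1,0,0,0]],
  ],
)

```text
t: 7.95
eef_pos: [0.4414, 0.1104, 0.1848]
ee_rot: [-2.942, -0.232, -0.27]
force: [-0.4, -0.0, -1.3]
width: 0.0277
gripper_force: 20.0
```

```bash
cat > obs.py <<'E'
from h import *
import pickle,sys,os
O=pickle.load(open('o.pkl','rb')) if os.path.exists('o.pkl') else []
box={'scene':(265,145,335,205),'wrist':(120,60,520,265)}
for k in box:
    f=grab(k); 
    for c in('red','blue','yellow'):
        b=blob(f,c,box[k]); O.append((k,c,ray(f,*b[:2]),len(O)//6)); print(k,c,b)
pickle.dump(O,open('o.pkl','wb')); s=arm.get_state(); print(s['eef_pos'],s['ee_rot'])
E
python3 obs.py
```

```text
scene red (np.float64(282.5), np.float64(174.0), array([280, 172,   6,   5,  28]))
scene blue (np.float64(303.88461538461536), np.float64(177.0), array([301, 175,   7,   5,  26]))
scene yellow (np.float64(299.0), np.float64(159.5), array([296, 157,   7,   6,  34]))
wrist red (np.float64(246.5079006772009), np.float64(168.65011286681715), array([235, 157,  24,  24, 443]))
wrist blue (np.float64(286.9610091743119), np.float64(112.10091743119267), array([276, 101,  23,  23, 436]))
wrist yellow (np.float64(218.17002237136467), np.float64(106.76957494407159), array([207,  95,  23,  24, 447]))
[0.44131899 0.11039682 0.18421843] [-2.94329077 -0.23086128 -0.26988237]
```

>>> jog_arm(
  steps=[
    [[220,0,-0.15,0,0,0,0],[220,0,-0.3,0,0,0,0],[220,0,-0.48,0,0,0,0],[220,0,-0.48,0,0,0,0],[220,0,-0.48,0,0,0,0],[220,0,-0.48,0,0,0,0]],
  ],
)

```text
t: 8.65
eef_pos: [0.4665, 0.2242, 0.2058]
ee_rot: [-2.946, -0.229, -0.27]
force: [0.4, 0.3, -1.9]
width: 0.0273
gripper_force: 20.0
```

```bash
python3 obs.py; cat > fit.py <<'E'
from h import *
import pickle
from scipy.optimize import least_squares
O=pickle.load(open('o.pkl','rb'))
ang={'red':0,'blue':1,'yellow':2}
def spots(x,sg=1):
    R=Ro.from_rotvec(x[3:6]).as_matrix(); return {c:x[:3]+.032*R@[np.cos(a*2.0944),np.sin(a*2.0944),0] for c,a in ang.items()}
x0r=np.array([.5347,.1733,.0760]);b0=np.array([.5688,.1301,.0800]);y0=np.array([.5870,.1812,.0921]);c0=(x0r+b0+y0)/3
ex=(x0r-c0)/np.linalg.norm(x0r-c0); ez=np.cross(b0-x0r,y0-x0r); ez/=np.linalg.norm(ez); R0=np.array([ex,np.cross(ez,ex),ez]).T
x0=np.r_[c0,Ro.from_matrix(R0).as_rotvec()]
def fit(names):
    def res(x):
        S=spots(x); r=[]; off={'scene':x[6:9],'wrist':x[9:12]}
        for k,c,(o,d),_ in O:
            if k in names: r+=list((np.cross(d,S[c]-o-off[k]))/ .0005)
        return np.r_[r,x[6:12]/.0015]
    s=least_squares(res,np.r_[x0,np.zeros(6)]); S=spots(s.x); n=Ro.from_rotvec(s.x[3:6]).as_matrix()[:,2]
    print(names,'red',S['red'],'n',n,np.arccos(n[2]),'off',s.x[6:]*1e3,'cost',s.cost)
for N in(('scene','wrist'),('wrist',),('scene',)): fit(N)
for c in ang: print(c,*cross([r for k,cc,r,_ in O if cc==c and k=='wrist']))
E
python3 fit.py
```

```text
scene red (np.float64(282.5), np.float64(174.0), array([280, 172,   6,   5,  28]))
scene blue (np.float64(303.76), np.float64(177.04), array([301, 175,   6,   5,  25]))
scene yellow (np.float64(299.0), np.float64(159.5), array([296, 157,   7,   6,  34]))
wrist red (np.float64(393.43518518518516), np.float64(167.20601851851853), array([382, 156,  24,  24, 432]))
wrist blue (np.float64(434.1279069767442), np.float64(113.99709302325581), array([425, 103,  20,  23, 344]))
wrist yellow (np.float64(367.7142857142857), np.float64(102.41386554621849), array([356,  91,  25,  24, 476]))
[0.46655877 0.22382176 0.2061519 ] [-2.94470475 -0.22983431 -0.27035966]
('scene', 'wrist') red [0.53523897 0.17320005 0.07612228] n [-0.27883211 -0.13541737  0.95074434] 0.3151679397524358 off [-0.02907339 -0.12527056  0.30827125  0.0290734   0.12527056 -0.30827126] cost 1.5892109756561557
('wrist',) red [0.53507002 0.17292617 0.07684732] n [-0.28568569 -0.18162603  0.94095466] 0.3453569913483108 off [-2.31440882e-21 -6.60418512e-22 -1.75501634e-21  4.20618066e-17
  1.03794808e-10  1.51170927e-09] cost 0.08554440329215134
('scene',) red [0.53988887 0.1819927  0.06824416] n [-0.28221435 -0.14187886  0.94880211] 0.32137461280526514 off [-3.99568366e-09 -7.84291298e-18  7.95838705e-10  0.00000000e+00
  0.00000000e+00  0.00000000e+00] cost 0.09830601384925751
red [0.53502884 0.17300927 0.07665399] [np.float64(3.594989388619487e-05), np.float64(3.594989388616981e-05)]
blue [0.57000368 0.1299041  0.07915266] [np.float64(5.212241274117702e-05), np.float64(5.212241274109987e-05)]
yellow [0.58721577 0.18034215 0.09409885] [np.float64(4.8948151592358976e-06), np.float64(4.894815159142364e-06)]
```

```bash
cat >> fit.py <<'E'
print('---')
f=grab('top'); im=cv2.imread('pics/top0.png'); g=im.max(2)
K=[]
for x0_,y0_,x1,y1 in((223,185,242,210),(158,215,178,240)):
    m=(g[y0_:y1,x0_:x1]<45).astype(np.uint8); n_,l,st,c=cv2.connectedComponentsWithStats(m); i=1+np.argmax(st[1:,4]); K.append(c[i]+[x0_,y0_]); print(K[-1],st[i])
A,B=[onz(f,*k,.06) for k in K]; v=B-A; az=np.arctan2(v[0],-v[1]); print('knob dist',np.linalg.norm(v),'azimuth of tilt deg',np.degrees(az),'mid',(A+B)/2)
for c,u in(('red',(193.37,225.89)),('blue',(213.29,209.91)),('yellow',(188.5,200.71))): O.append(('top',c,ray(f,*u),0))
def fit2(free):
    def unpack(x):
        a=x[4] if free else az0
        Rn=Ro.from_rotvec(x[3]*np.array([-np.sin(a),np.cos(a),0])).as_matrix()@Ro.from_rotvec([0,0,x[5]]).as_matrix()
        return {c:x[:3]+.032*Rn@[np.cos(q*2.0944),np.sin(q*2.0944),0] for c,q in ang.items()},Rn[:,2]
    def res(x):
        S,n=unpack(x); off={k:x[6+3*i:9+3*i] for i,k in enumerate(('scene','wrist','top'))}
        return np.r_[np.ravel([np.cross(d,S[c]-o-off[k])/(.0003 if k=='wrist' else .0006) for k,c,(o,d),_ in O]),x[6:]/.0015]
    s=least_squares(res,np.r_[c0,.31,az0,np.pi*1.0,np.zeros(9)]); 
    for st in(0,2,4):
        q=least_squares(res,np.r_[c0,.31,az0,st,np.zeros(9)]); s=q if q.cost<s.cost else s
    S,n=unpack(s.x); print(free,'tilt',s.x[3],'az',np.degrees(s.x[4]),'red',S['red'],'n',n,s.cost,s.x[6:]*1e3)
az0=az if np.cos(az)<0 else az+np.pi
fit2(True);fit2(False)
E
python3 fit.py | sed -n '/---/,$p'
```

```text
---
[230.87804878 197.51219512] [ 5  7  7 11 41]
[166.35483871 226.06451613] [ 6  7  6  9 31]
knob dist 0.15499170131556908 azimuth of tilt deg -155.72095414838614 mid [0.56809576 0.16685085 0.06      ]
True tilt 0.3212294380411593 az -152.2425882185598 red [0.5347692  0.17327946 0.07627443] n [-0.27940109 -0.14704618  0.94884796] 2.5857123465074094 [-0.41288594  0.05671138  0.28861067 -0.37999661  0.25758721 -0.34089781
  0.79288255 -0.31429854  0.05228713]
False tilt 0.3202878306668084 az -8273.22382932337 red [0.53485229 0.17330252 0.07595983] n [-0.28699336 -0.12945613  0.94914484] 3.4532612391824986 [-0.37123087  0.15466564  0.24306495 -0.405987    0.18369068 -0.26410319
  0.77721787 -0.33835632  0.02103822]
```

```bash
cat > go.py <<'E'
from h import *
import sys
red=np.array([.5349,.1732,.0761]); n=np.array([-.283,-.133,.950]); n/=np.linalg.norm(n)
h=float(sys.argv[1]); N=int(sys.argv[2])
F=[];P=[];A=[]
for i in range(N):
    vision.grab_frame('wrist'); s=arm.get_state(); F.append(s['force']); P.append(s['eef_pos']); A.append(s['ee_rot'])
F=np.array(F);P=np.array(P);A=np.array(A); A[A[:,0]>0,0]-=2*np.pi
pm=P.mean(0); R=Ro.from_euler('xyz',A.mean(0)).as_matrix()
print('t',s['t'],'F.n mean',(F@n).mean(),'sd',(F@n).std(),'F',F.mean(0),'P sd mm',P.std(0)*1e3,'rot sd',A.std(0))
z=-R[:,2]; tip=pm+.0765*R[:,2]; e=tip-red
print('tip height along n mm',e@n*1e3,'lateral mm',(e-n*(e@n))*1e3,'axis err rad',np.arccos(min(1,z@n)))
v=np.cross(R[:,2],-n); RR=Ro.from_rotvec(v).as_matrix()@R
p=red+(.0765+h)*n
print('shift',np.round(R.T@(p-pm)/.25,4),'turn',np.round(Ro.from_matrix(R.T@RR).as_rotvec()/np.radians(45),4))
E
python3 go.py .02 4
```

```text
t 9.0 F.n mean -1.5086727679825043 sd 0.33812639342753437 F [ 0.16654012  0.20529896 -1.50994404] P sd mm [0.0358713  0.11872591 0.07196843] rot sd [1.25158613e-04 6.96988908e-05 8.14378383e-05]
tip height along n mm 59.988862420697565 lateral mm [-30.68933263  68.75160869   0.48303455] axis err rad 0.015932639195988436
shift [0.1842 0.2377 0.1591] turn [ 0.0095  0.0179 -0.    ]
```

>>> jog_arm(
  steps=[
    [[220,0.1,0.14,0,0,0,0],[220,0.184,0.238,0.03,0.0095,0.018,0],[220,0.184,0.238,0.09,0.0095,0.018,0],[220,0.184,0.238,0.14,0.0095,0.018,0],[220,0.184,0.238,0.159,0.0095,0.018,0],[220,0.184,0.238,0.159,0.0095,0.018,0],[220,0.184,0.238,0.159,0.0095,0.018,0]],
  ],
)

```text
t: 9.7
eef_pos: [0.5077, 0.1611, 0.1681]
ee_rot: [-2.936, -0.244, -0.272]
force: [-0.5, -0.6, -0.8]
width: 0.0278
gripper_force: 20.0
```

```bash
python3 go.py .003 10
```

```text
t 10.2 F.n mean -1.3552460477205746 sd 0.4345567328440029 F [-0.0071357   0.08329606 -1.41723731] P sd mm [0.05785039 0.12030918 0.21424035] rot sd [0.00024933 0.00019394 0.00010123]
tip height along n mm 20.25224226593447 lateral mm [0.12827885 0.8714213  0.16021258] axis err rad 0.0006427684575973792
shift [0.0003 0.0034 0.069 ] turn [-0.0008 -0.0003 -0.    ]
```

>>> jog_arm(
  steps=[
    [[220,0,0.0034,0.03,0,0,0],[220,0,0.0034,0.055,0,0,0],[220,0,0.0034,0.069,0,0,0],[220,0,0.0034,0.069,0,0,0],[220,0,0.0034,0.069,0,0,0]],
  ],
)

```text
t: 10.7
eef_pos: [0.5123, 0.1623, 0.1509]
ee_rot: [-2.937, -0.244, -0.272]
force: [-0.2, 0.0, -1.0]
width: 0.0278
gripper_force: 20.0
```

```bash
python3 go.py -.002 10; python3 - <<'E'
from h import *
fs=[grab('scene'),grab('wrist','w6.png')]
f=fs[0]; a=cv2.resize(f['color'][135:205,255:335,::-1],(400,350),interpolation=2); b=cv2.resize(fs[1]['color'][130:330,200:430,::-1],(400,350))
cv2.imwrite('pics/z6.png',np.hstack([a,b]))
E
```

```text
t 11.2 F.n mean -1.7434139185857442 sd 0.42080530383168424 F [ 1.73940620e-03 -9.62372809e-02 -1.84838268e+00] P sd mm [0.02792394 0.02012387 0.07762635] rot sd [1.66461452e-04 8.19806967e-05 4.22320827e-05]
tip height along n mm 2.737761476277285 lateral mm [-0.16211259 -0.19601664 -0.07573482] axis err rad 0.00016707277175192597
shift [ 0.0005 -0.001   0.019 ] turn [-0.0002 -0.     -0.    ]
```

View pics/z6.png

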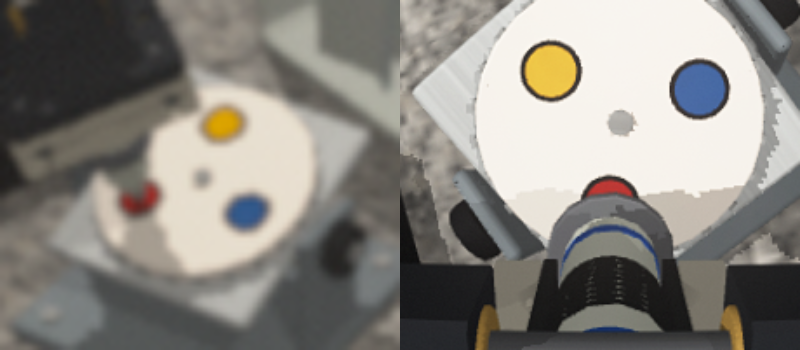

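The scene crop shows the tip over the middle of the red spot, with red visible on both sides. The wrist crop shows red centred ahead of the collar. I press gently to an expected 2 mm and check the force.

>>> jog_arm(
  steps=[
    [[220,0.0005,-0.001,0.006,0,0,0],[220,0.0005,-0.001,0.012,0,0,0],[220,0.0005,-0.001,0.019,0,0,0],[220,0.0005,-0.001,0.019,0,0,0],[220,0.0005,-0.001,0.019,0,0,0]],
  ],
)

```text
t: 11.8
eef_pos: [0.5139, 0.1633, 0.1468]
ee_rot: [-2.936, -0.244, -0.273]
force: [-1.0, 0.8, 0.3]
width: 0.0277
gripper_force: 20.0
```

```bash
python3 go.py -.004 16
```

```text
t 12.6 F.n mean 0.5066498888685905 sd 0.4447825002414504 F [-0.61916869  0.11273992  0.36472629] P sd mm [0.01839456 0.01662275 0.02551221] rot sd [3.78328984e-05 2.72958934e-05 3.18122626e-05]
tip height along n mm -2.083513610065106 lateral mm [-0.01418992  0.0053482  -0.00347836] axis err rad 0.00012716443970338726
shift [ 0.0001 -0.      0.0077] turn [-0.0002  0.0001  0.    ]
```

Force above the baseline is about 2.05 N, which means about 3.1 mm in. I press 0.9 mm more.

>>> jog_arm(
  steps=[
    [[220,0,0,0.002,0,0,0],[220,0,0,0.0036,0,0,0],[220,0,0,0.0036,0,0,0],[220,0,0,0.0036,0,0,0]],
  ],
)

```text
t: 13.0
eef_pos: [0.5141, 0.1634, 0.1459]
ee_rot: [-2.936, -0.244, -0.273]
force: [-0.1, -0.1, 1.3]
width: 0.0276
gripper_force: 20.0
```

```bash
python3 go.py -.003 30; python3 - <<'E'
from h import *
f=grab('scene');w=grab('wrist')
for c in('red','blue','yellow'): print(c,blob(f,c,(265,145,335,205))[:2],blob(w,c,(150,60,500,265))[:2])
s=arm.get_state(); print(s['width'],s['gripper_force'])
E
```

```text
t 14.5 F.n mean 0.9590406170905339 sd 0.45457166231932694 F [-0.24495874  0.50740638  1.00772173] P sd mm [0.01160031 0.01243467 0.0160494 ] rot sd [3.20956772e-05 2.58974608e-05 2.56553368e-05]
tip height along n mm -3.019597956958192 lateral mm [-0.06145431 -0.0328704  -0.02290877] axis err rad 0.00011017661134150453
shift [ 0.0002 -0.0002 -0.0001] turn [-0.      0.0001  0.    ]
red (np.float64(282.77777777777777), np.float64(175.11111111111111)) (np.float64(321.35), np.float64(238.2))
blue (np.float64(303.88461538461536), np.float64(177.0)) (np.float64(373.3985401459854), np.float64(182.13722627737226))
yellow (np.float64(298.9142857142857), np.float64(159.45714285714286)) (np.float64(285.76133333333337), np.float64(171.464))
0.027494512120846783 19.978782534599304
```

The force is about 2.5 N, which puts the tip roughly 4 mm in. The disc spots have not moved and the grip is steady, so I hand in.

```bash
python3 -c "
from station import arm
print(arm.job_done())"
```

```text
the job is handed in; nothing more can be done
None
```

I handed the job in with the probe still gripped at 20 N, square to the disc to about 0.01–0.02 rad, and its tip on the red spot; force puts the tip about 4 mm in (2.5 N), position alone nearer 3 mm. The disc had not moved, and it took 14.6 s.

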